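# Sort the parts stripped from an amplifier

### The job

These parts came off the amplifier and lie mixed on the bench. Set the two filter capacitors upright in the red tray, the two control knobs face up in the yellow tray, and the black heat sink, standing as it is now, in the free bay of the green tray, one part to a bay; set them down rather than drop them, and leave the solder reel and the bare heat sink that is already in the green tray where they are.

Things in the scene. Friction and masses are not known exactly. Their poses are not given: they have to be found in the camera images.
- cap_grey_mid (a point): Filter capacitor with a grey sleeve, loose: a cylinder standing on its flat base, 35 mm in diameter, can 50 mm high, with a black deck and two small screw terminals on top (54 mm overall). Own z points up from base to terminals. This point is on the axis, 25 mm above the base. About 85 g.
- cap_blue_mid (a point): Filter capacitor with a blue sleeve, loose: a cylinder standing on its flat base, 35 mm in diameter, can 50 mm high, with a black deck and two small screw terminals on top (54 mm overall). Own z points up from base to terminals. This point is on the axis, 25 mm above the base. About 85 g.
- knob_silver_mid (a point): Control knob of bare aluminium with a dark pointer line on its face, loose, lying face up: a cylinder 36 mm in diameter, 26 mm high. Own z points up out of the face. This point is on the axis, 13 mm above its underside. About 40 g.
- knob_black_mid (a point): Control knob of black plastic with a white pointer line on its face, loose, lying face up: a cylinder 30 mm in diameter, 26 mm high. Own z points up out of the face. This point is on the axis, 13 mm above its underside. About 40 g.
- sink_black_mid (a point): Black finned heat sink, loose on the bench, 50 mm long (own x) by 30 mm wide (own y) by 36 mm high (own z), standing on its end so that the fins run vertically; the eight fin edges on each 50 mm side make the two faces to grip, 30 mm apart. This point is its centre, 18 mm above its underside. About 70 g.
- sink_bare_mid (a point): Bare aluminium finned heat sink, loose, already standing in the +y bay of the green tray, its length roughly across the bay (along the tray's y); it stays there. It is 50 mm long (own x) by 30 mm wide (own y) by 36 mm high (own z), standing on its end so that the fins run vertically; the eight fin edges on each 50 mm side make the two faces to grip, 30 mm apart. This point is its centre, 18 mm above its underside.
- tray_red: Red plastic sorting tray for capacitors, fixed to the bench. Outside 120 mm along its own x, 162 mm along its own y, 16 mm high; walls 4 mm, floor 3 mm thick. One 4 mm divider, as high as the walls, runs along its x at y = 0 and makes two bays, each 112 mm (x) by 75 mm (y) inside, centred at x = 0, y = +38.5 and -38.5 mm. Origin: centre of the tray's underside, z up.
- tray_yellow: Yellow plastic sorting tray for knobs, fixed to the bench. Outside 120 mm along its own x, 162 mm along its own y, 16 mm high; walls 4 mm, floor 3 mm thick. One 4 mm divider, as high as the walls, runs along its x at y = 0 and makes two bays, each 112 mm (x) by 75 mm (y) inside, centred at x = 0, y = +38.5 and -38.5 mm. Origin: centre of the tray's underside, z up.
- tray_green: Green plastic sorting tray for heat sinks, fixed to the bench. Outside 120 mm along its own x, 162 mm along its own y, 16 mm high; walls 4 mm, floor 3 mm thick. One 4 mm divider, as high as the walls, runs along its x at y = 0 and makes two bays, each 112 mm (x) by 75 mm (y) inside, centred at x = 0, y = +38.5 and -38.5 mm. Origin: centre of the tray's underside, z up. Its +y bay already holds the bare heat sink; its -y bay is free.
- reel_mid (a point): Reel of solder with orange flanges, standing on one flange among the parts: a cylinder 54 mm in diameter, 46 mm high, 250 g, loose. It is not to be moved. This point is its centre, 23 mm above the bench.
Mind the look-alikes: they are no part of the job. Leave any turquoise look-alike of the part that bears knob_silver_mid alone.

How it is judged:
At the end, for the whole second after the job is handed in: Capacitors in the red tray, knobs in the yellow, black heat sink in the -y bay of the green, bare one still in the +y bay: one part to a bay, each on the bay floor (within 4 mm), within 7 degrees of upright, released and still (((y of cap_grey_mid in the frame of tray_red between 0 and 0.08 m and x of cap_grey_mid in the frame of tray_red between -0.058 and 0.058 m and z of each of cap_grey_mid, cap_blue_mid in the frame of tray_red below 0.032 m and angle between each of cap_grey_mid, cap_blue_mid's own z axis and vertical below 0.12 rad and linear speed of each of cap_grey, cap_blue below 0.02 m/s and y of cap_blue_mid in the frame of tray_red between -0.08 and 0 m and x of cap_blue_mid in the frame of tray_red between -0.058 and 0.058 m) or (y of cap_grey_mid in the frame of tray_red between -0.08 and 0 m and x of cap_grey_mid in the frame of tray_red between -0.058 and 0.058 m and z of each of cap_grey_mid, cap_blue_mid in the frame of tray_red below 0.032 m and angle between each of cap_grey_mid, cap_blue_mid's own z axis and vertical below 0.12 rad and linear speed of each of cap_grey, cap_blue below 0.02 m/s and y of cap_blue_mid in the frame of tray_red between 0 and 0.08 m and x of cap_blue_mid in the frame of tray_red between -0.058 and 0.058 m)) and ((y of knob_silver_mid in the frame of tray_yellow between 0 and 0.08 m and x of knob_silver_mid in the frame of tray_yellow between -0.058 and 0.058 m and z of each of knob_silver_mid, knob_black_mid in the frame of tray_yellow below 0.02 m and angle between each of knob_silver_mid, knob_black_mid's own z axis and vertical below 0.12 rad and linear speed of each of knob_silver, knob_black below 0.02 m/s and y of knob_black_mid in the frame of tray_yellow between -0.08 and 0 m and x of knob_black_mid in the frame of tray_yellow between -0.058 and 0.058 m) or (y of knob_silver_mid in the frame of tray_yellow between -0.08 and 0 m and x of knob_silver_mid in the frame of tray_yellow between -0.058 and 0.058 m and z of each of knob_silver_mid, knob_black_mid in the frame of tray_yellow below 0.02 m and angle between each of knob_silver_mid, knob_black_mid's own z axis and vertical below 0.12 rad and linear speed of each of knob_silver, knob_black below 0.02 m/s and y of knob_black_mid in the frame of tray_yellow between 0 and 0.08 m and x of knob_black_mid in the frame of tray_yellow between -0.058 and 0.058 m)) and y of sink_bare_mid in the frame of tray_green between 0 and 0.08 m and x of sink_bare_mid in the frame of tray_green between -0.058 and 0.058 m and z of each of sink_bare_mid, sink_black_mid in the frame of tray_green below 0.025 m and angle between each of sink_bare_mid, sink_black_mid's own z axis and vertical below 0.12 rad and linear speed of each of sink_bare, sink_black below 0.02 m/s and y of sink_black_mid in the frame of tray_green between -0.08 and 0 m and x of sink_black_mid in the frame of tray_green between -0.058 and 0.058 m); the robot touches nothing.
It fails at once if the solder reel is moved by more than 25 mm (distance of reel_mid from where it was at the start of the episode above 0.025 m).
It fails at once if the heat sink already in the green tray is moved by more than 15 mm (distance of sink_bare_mid from where it was at the start of the episode above 0.015 m).
It fails at once if a part is dropped or thrown: it moves faster than 0.8 m/s while the fingers do not hold it (a fall of more than 3 cm) ((linear speed of cap_grey above 0.8 m/s and contact force between cap_grey and the fingers below 0.3 N) or (linear speed of cap_blue above 0.8 m/s and contact force between cap_blue and the fingers below 0.3 N) or (linear speed of knob_silver above 0.8 m/s and contact force between knob_silver and the fingers below 0.3 N) or (linear speed of knob_black above 0.8 m/s and contact force between knob_black and the fingers below 0.3 N) or (linear speed of sink_black above 0.8 m/s and contact force between sink_black and the fingers below 0.3 N)).
It also fails if it takes over 128 s, if anything falls off the work surface, if the arm or the gripper's body presses on something with over 40 N, if the wrist force passes 120 N, or if a joint passes its speed limit or range.

### The arm

A 6-joint arm with a two-finger parallel gripper is mounted at the origin on the work surface. World frame = base frame: x ahead of the robot, y to its left, z up, the work surface at z = 0. Lengths are in m, angles in rad, forces in N, time in s.
With the tool pointing down it reaches from about 0.25 to 0.725 m from the base axis. Payload 9.7 kg.
Tool frame: the origin (TCP) lies at the very end of the fingers, on their centre line; the grasp point (between the pads) lies 19 mm behind it; z points along the fingers, y is the line along which they close (so a half turn about z gives the same grasp; the last joint's range is limited). The gripper opens to 85 mm and grips with 20 to 120 N. Pads are 22 mm wide; open, the fingers measure 114 mm over their backs; the gripper's body (76 mm by 85 mm) begins 54 mm behind the grasp point. The pads swing forward as they close: fully open they stand 13 mm farther back than shut.
Start: joints at [1.267, 0.087, 0.176, 1.66, 0, 1.571], TCP at [0.165, 0.525, 0.231] pointing down, gripper open.
Joint ranges: [-3.13, 3.13], [-0.85, 1.81], [-1.15, 1.24], [-2.2, 2.28], [-1.44, 1.52], [-3.14, 3.14]. Speed limits (rad/s): [2.22, 2.22, 2.57, 3.14, 3.14, 3.14].

### API

Orientations are given as [roll, pitch, yaw] about the fixed x, y, z axes, in that order (R = Rz(yaw) Ry(pitch) Rx(roll)).
In Python, from station import get_obs, cams, sign_off gives the robot as it stands.
- The arm moves only by the tool apply_moves, never from a script. Its argument "steps" is a list of rows, each an object of numbers: "x", "y", "z": the shift along the tool's x, y, z in m; "roll": the turn about the tool's z in rad. In form: [{"x": .., "y": .., "z": .., "roll": ..}, ...]. A call has 1 to 8 rows; each row is the pose to reach, as a shift and turn from the pose commanded when the call began, along the tool's axes at that moment; what a row does not reach only later rows make up. A row lasts 1/8 s, in which the tool goes at most 62.5 mm and 10.7 degrees, less where a joint would pass 70% of its speed; a pose out of reach is approached as far as the arm can. A call with a gripper value outside its range is refused whole. "gripper" is the closure, from 0 (fully open) to 1 (shut), set as the call begins (left out, the last holds). The fingers move at their own pace and stop on an object; the grip force is fixed at half the most. Time passes only in rows, so rows that repeat a pose let the fingers close. It gives the time, the measured TCP pose, the force, the opening and the grip force at its end, in the units of the state.
- get_obs(): the state, without advancing time (a new reading comes with each control period).
- cams.grab_frame(name): name is "scene" or "top"; returns (picture, depth): 480x640x3 uint8, red, green, blue; 480x640 float32, m along the optical axis (not along the pixel's ray), 0 where there is no reading.
- cams.camera_model(name): a dict with "fx", "fy", "cx", "cy" (pixels), "k1" (the pictures are not rectified: a ray, as slopes to the right and down, at radius r is drawn at 1 + k1 r^2 times it, then the intrinsics apply), "R" (3x3) and "t" (3): a world point X has camera coordinates R X + t. Camera axes: x right, y down, z forward; pixel columns grow to the right and rows downward; lengths in m; the calibration is good to about 2 mm. A picture is of the moment at which its call begins. camera_model takes no time and is no camera call.
- sign_off(): hands the job in; it is judged then, once.
The state is a dict: "time_s": time; "joint_pos": joint angles; "joint_vel": joint speeds; "effort": joint torques, N m; "ee_pos": TCP position; "ee_rot": TCP orientation; "force": force on the tool from outside, world axes, zero at the start; "torque": the same for the moment, N m; "grip_width": finger opening in m; "grip_force": force on a finger pad.
Only numpy, scipy, OpenCV 4.12 (cv2) and the standard library are available. Lean on these libraries where they do the work, as an engineer would, in place of code of your own. Each camera call takes 0.05 s, during which the arm holds its last target. There are 200 camera calls.

## Working session

There is one attempt and no reset: what is moved stays moved. The work goes in short steps, Python scripts to look and compute and a tool call to move; the robot and the scene stay as the last step left them, time stands still between calls to the robot, and variables do not carry over. Pictures are saved under pics/ and viewed, at most 14 in all, crops included, and the job is handed in when it is done.

Besides the shell and the picture viewer there is one more tool, called after "Call:" as a command line: name --argument value ..., lists and objects as JSON in quotes. apply_moves: Moves the arm, as the interface text tells. Its arguments: {"type":"object","properties":{"steps":{"type":"array"},"gripper":{"type":"number"}},"required":["steps"]}

```bash
mkdir -p pics; cat > h.py <<'E'
import numpy as np, cv2
from station import get_obs, cams, sign_off
def grab(n):
    im,d=cams.grab_frame(n); return im,d,cams.camera_model(n)
def world(d,m):
    h,w=d.shape; K=np.array([[m['fx'],0,m['cx']],[0,m['fy'],m['cy']],[0,0,1.]])
    u,v=np.meshgrid(np.arange(w),np.arange(h))
    p=cv2.undistortPoints(np.stack([u,v],-1).reshape(-1,1,2).astype(float),K,np.array([m['k1'],0,0,0,0.])).reshape(h,w,2)
    X=np.dstack([p[...,0]*d,p[...,1]*d,d])-np.array(m['t'])
    return X@np.array(m['R'])
E
python3 - <<'E'
from h import *
print(get_obs())
for n in('top','scene'):
    im,d,m=grab(n); print(n,m,d.min(),d.max()); cv2.imwrite(f'pics/{n}0.png',im[...,::-1]); np.savez(f'{n}0.npz',im=im,d=d,W=world(d,m))
E
```

```text
{'time_s': 0.0, 'joint_pos': array([1.26701250e+00, 8.74292438e-02, 1.75119437e-01, 1.65979047e+00,
       2.06292954e-05, 1.57076364e+00]), 'joint_vel': array([-0.00222095, -0.00102742, -0.00040117,  0.0001591 ,  0.00026608,
        0.00069272]), 'effort': array([ 4.67057434e-04, -5.20391679e+01,  4.64804184e+01,  1.62232993e-02,
        4.77089941e-05,  9.84332274e-06]), 'ee_pos': array([0.16444795, 0.52459621, 0.23059247]), 'ee_rot': array([-3.14028871e+00, -2.06719019e-05,  2.83784149e+00]), 'force': array([ 0.26393955,  0.55333329, -0.16388281]), 'torque': array([-0.01317096,  0.00595054,  0.01421275]), 'grip_force': 0.0, 'grip_width': 0.08557005749100165}
top {'fx': 600.0478189269852, 'fy': 600.0478189269852, 'cx': 314.6930815362368, 'cy': 237.23997577029914, 'k1': 0.008903088923267978, 'R': array([[-0.01238722, -0.99990523,  0.00600708],
       [-0.99237286,  0.01155658, -0.12272961],
       [ 0.12264855, -0.00748155, -0.99242197]]), 't': array([5.51490453e-04, 4.70098155e-01, 1.06969097e+00])} 0.0 1.1938149
scene {'fx': 449.26409765412154, 'fy': 449.26409765412154, 'cx': 323.07038650343736, 'cy': 242.20362490508734, 'k1': -0.1019211875851134, 'R': array([[-0.86139391,  0.50791647, -0.0046251 ],
       [ 0.42521374,  0.71609485, -0.5535354 ],
       [-0.27783774, -0.47877867, -0.83281281]]), 't': array([ 0.43774112, -0.18234723,  0.95775908])} 0.0 2.7855809
```

View pics/top0.png

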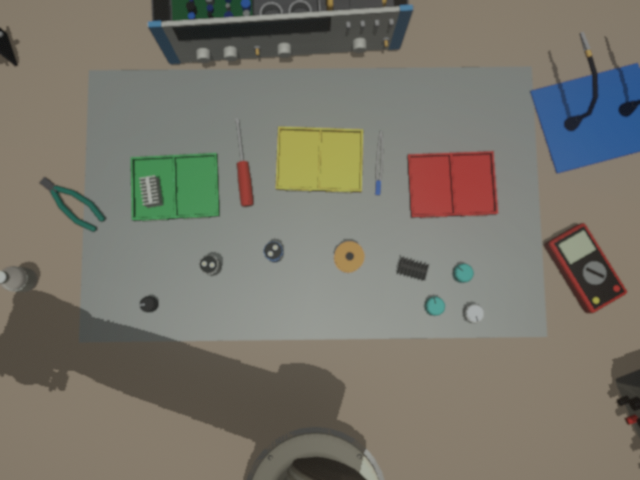

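View pics/scene0.png

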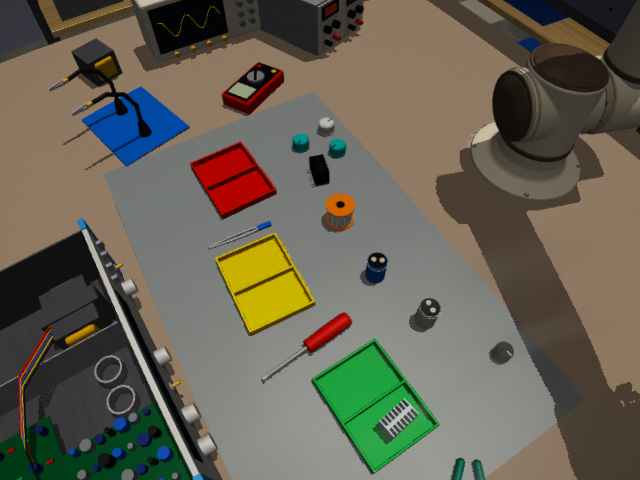

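```bash
python3 - <<'E'
from h import *
z=np.load('top0.npz'); im,W,d=z['im'],z['W'],z['d']
c=cv2.resize(im[225:335,385:505],None,fx=6,fy=5.4,interpolation=cv2.INTER_CUBIC); cv2.imwrite('pics/crop.png',c[...,::-1])
P=dict(capgrey=(209,264,.03),capblue=(273,251,.03),silver=(474,313,.015),blackk=(149,304,.015),turqA=(464,273,.015),turqB=(435,306,.015),sinkblk=(413,268,.02),reel=(349,256,.03),bare=(149,190,.024))
for n,(u,v,zm) in P.items():
    s=np.zeros(d.shape,bool); s[v-28:v+28,u-28:u+28]=1
    m=(s&(d>0)&(W[...,2]>zm)).astype(np.uint8)
    _,L,st,ce=cv2.connectedComponentsWithStats(m)
    k=1+np.argmin(np.hypot(*(ce[1:]-[u,v]).T))
    p=W[L==k]; top=np.percentile(p[:,2],90); q=p[p[:,2]>top-.006]
    (cx,cy),(a,b),ang=cv2.minAreaRect(q[:,:2].astype(np.float32)*1000)
    (ex,ey),r=cv2.minEnclosingCircle(q[:,:2].astype(np.float32)*1000)
    print(n,len(p),'top',round(top,4),'rect',np.round([cx,cy,a,b,ang],1),'mean',np.round(q[:,:2].mean(0)*1000,1), 'dist',round(np.hypot(cx,cy)))
hsv=cv2.cvtColor(im,cv2.COLOR_RGB2HSV)
for n,lo,hi in(('red',0,4),('yellow',25,33),('green',55,72)):
    m=((hsv[...,0]>=lo)&(hsv[...,0]<=hi)&(hsv[...,1]>150)&(hsv[...,2]>70)&(d>0)).astype(np.uint8); m[:110]=0; m[230:]=0; m[:,505:]=0
    m=cv2.morphologyEx(m,cv2.MORPH_CLOSE,np.ones((5,5)))
    _,L,st,ce=cv2.connectedComponentsWithStats(m); k=1+np.argmax(st[1:,4])
    q=W[(L==k)&(d>0)]; r=cv2.minAreaRect(q[:,:2].astype(np.float32)*1000)
    print(n,np.round([*r[0],*r[1],r[2]],1),'floor',np.median(q[:,2]),'dist',np.hypot(*r[0]))
print('bench z',np.median(W[215:235,300:340,2]))
E
```

```text
capgrey 335 top 0.0542 rect [420.7 185.7  32.4  34.   89.6] mean [420.8 185.6] dist 460
capblue 319 top 0.0542 rect [444.5  70.9  33.3  32.8  44.4] mean [443.9  70.9] dist 450
silver 309 top 0.0289 rect [ 329.  -291.7   33.5   32.4   89.4] mean [ 328.9 -291.7] dist 440
blackk 216 top 0.029 rect [352.2 299.4  27.4  26.3  55. ] mean [352.5 299.3] dist 462
turqA 301 top 0.0291 rect [ 402.3 -276.6   32.5   33.2   24.9] mean [ 402.4 -276.3] dist 488
turqB 299 top 0.0292 rect [ 342.4 -221.7   32.9   32.5   65.1] mean [ 342.4 -221.7] dist 408
sinkblk 379 top 0.0386 rect [ 410.9 -182.9   50.6   29.1   74.1] mean [ 410.8 -183.4] dist 450
reel 703 top 0.0489 rect [432.5 -67.   52.4  52.5  88.6] mean [433.  -66.2] dist 438
bare 449 top 0.0413 rect [559.3 297.7  50.9  31.4   6.6] mean [559.4 297.4] dist 634
red [ 569.7 -264.1  115.6  158.4    1.9] floor 0.0037349742027067263 dist 627.9225398345486Traceback (most recent call last):
  File "<stdin>", line 18, in <module>
    return _wrapfunc(a, 'argmax', axis=axis, out=out, **kwds)
    return bound(*args, **kwds)
ValueError: attempt to get argmax of an empty sequence
```

View pics/crop.png

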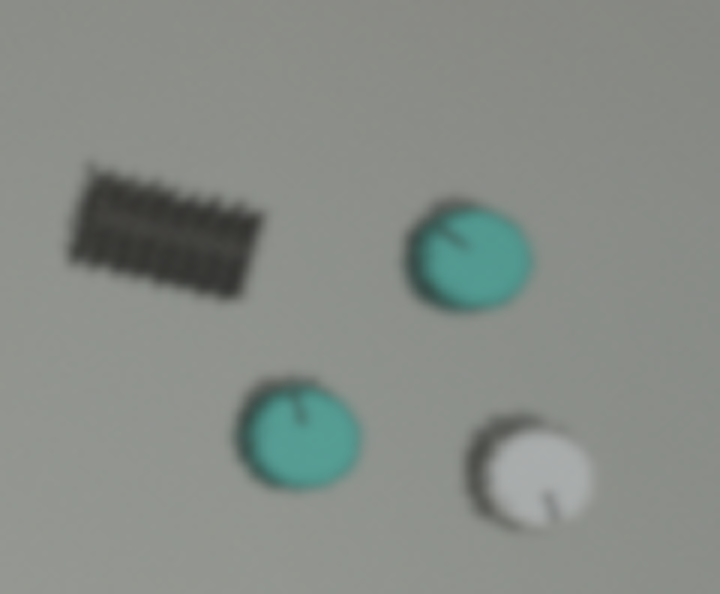

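Silver-knob candidates: (474,313) bare silver, (464,273) and (435,306) turquoise. The crop confirms (474,313) is the aluminium one with the dark pointer. The turquoise ones stay, and the black heat sink is at (413,268).

```bash
python3 - <<'E'
from h import *
z=np.load('top0.npz'); im,W,d=z['im'],z['W'],z['d']
hsv=cv2.cvtColor(im,cv2.COLOR_RGB2HSV)
for n,(u,v) in dict(red=(430,200),yellow=(300,175),green=(195,200)).items():
    h=int(hsv[v,u,0]); m=((abs(hsv[...,0].astype(int)-h)<6)&(hsv[...,1]>120)&(d>0)).astype(np.uint8); m[:110]=0; m[230:]=0; m[:,505:]=0
    m=cv2.morphologyEx(m,cv2.MORPH_CLOSE,np.ones((5,5)))
    _,L,st,ce=cv2.connectedComponentsWithStats(m); k=1+np.argmax(st[1:,4])
    q=W[(L==k)&(d>0)]; r=cv2.minAreaRect(q[:,:2].astype(np.float32)*1000)
    print(n,h,np.round([*r[0],*r[1],r[2]],1),'floor',np.median(q[:,2]))
E
```

```text
red 1 [ 569.8 -264.3  119.3  161.3    1.5] floor 0.004033108337935467
yellow 29 [620.1 -15.5 156.9 118.2  87.7] floor 0.0036631493668038036
green 66 [571.2 256.5 116.1 157.7   2.1] floor 0.003638042776264062
```

Call:
apply_moves --steps '[{"roll": 0.18},{"roll": 0.36},{"roll": 0.54},{"roll": 0.72},{"roll": 0.9},{"roll": 1.08},{"roll": 1.267},{"roll": 1.267}]'

```text
invalid input at $.steps[0]: expected keys x, y, z, roll
```

Call:
apply_moves --steps '[{"x": -0.031,"y": -0.02,"z": 0,"roll": 0.16},{"x": -0.062,"y": -0.04,"z": 0,"roll": 0.32},{"x": -0.092,"y": -0.06,"z": 0,"roll": 0.48},{"x": -0.123,"y": -0.08,"z": 0,"roll": 0.64},{"x": -0.154,"y": -0.1,"z": 0,"roll": 0.8},{"x": -0.185,"y": -0.12,"z": 0,"roll": 0.96},{"x": -0.215,"y": -0.14,"z": 0,"roll": 1.11},{"x": -0.246,"y": -0.159,"z": 0,"roll": 1.267}]'

```text
time_s: 1.1
ee_pos: [0.3522, 0.2984, 0.231]
ee_rot: [-3.141, 0.0, 1.566]
force: [0.8, 0.8, -1.1]
grip_width: 0.0853
grip_force: 0.0
```

Call:
apply_moves --gripper 0.3 --steps '[{"x": 0.001,"y": 0,"z": 0.05,"roll": 0},{"x": 0.001,"y": 0,"z": 0.1,"roll": 0},{"x": 0.001,"y": 0,"z": 0.15,"roll": 0},{"x": 0.001,"y": 0,"z": 0.19,"roll": 0},{"x": 0.001,"y": 0,"z": 0.21,"roll": 0},{"x": 0.001,"y": 0,"z": 0.225,"roll": 0},{"x": 0.001,"y": 0,"z": 0.225,"roll": 0},{"x": 0.001,"y": 0,"z": 0.225,"roll": 0}]'

```text
time_s: 2.1
ee_pos: [0.3521, 0.3009, 0.0072]
ee_rot: [3.141, -0.001, 1.571]
force: [0.4, 0.8, 0.1]
grip_width: 0.0598
grip_force: 0.0
```

Call:
apply_moves --gripper 1 --steps '[{"x": 0,"y": 0,"z": 0,"roll": 0},{"x": 0,"y": 0,"z": 0,"roll": 0},{"x": 0,"y": 0,"z": 0,"roll": 0},{"x": 0,"y": 0,"z": 0,"roll": 0},{"x": 0,"y": 0,"z": 0,"roll": 0},{"x": 0,"y": 0,"z": 0,"roll": 0},{"x": 0,"y": 0,"z": 0,"roll": 0},{"x": 0,"y": 0,"z": 0,"roll": 0}]'

```text
time_s: 3.1
ee_pos: [0.3521, 0.3009, 0.0073]
ee_rot: [3.14, -0.001, 1.571]
force: [-1.0, -1.0, 5.6]
grip_width: 0.0278
grip_force: 58.9
```

Call:
apply_moves --steps '[{"x": 0,"y": 0,"z": -0.02,"roll": 0},{"x": 0,"y": 0,"z": -0.05,"roll": 0},{"x": 0,"y": 0,"z": -0.08,"roll": 0},{"x": 0,"y": 0,"z": -0.11,"roll": 0},{"x": 0,"y": 0,"z": -0.11,"roll": 0}]'

```text
time_s: 3.72
ee_pos: [0.3527, 0.3014, 0.1188]
ee_rot: [3.138, -0.003, 1.571]
force: [-1.0, 0.5, -1.2]
grip_width: 0.0279
grip_force: 59.1
```

```bash
python3 - <<'E'
from h import *
im,d,m=grab('scene'); print(get_obs()['grip_width'],get_obs()['force'])
K=np.array([[m['fx'],0,m['cx']],[0,m['fy'],m['cy']],[0,0,1.]])
p=cv2.projectPoints(get_obs()['ee_pos'][None],cv2.Rodrigues(np.array(m['R']))[0],np.array(m['t']),K,np.array([m['k1'],0,0,0,0.]))[0].ravel(); print(p)
u,v=p.astype(int); cv2.imwrite('pics/k1.png',cv2.resize(im[max(v-60,0):v+50,max(u-70,0):min(u+70,640)],None,fx=5,fy=5)[...,::-1])
E
```

```text
0.028137855150576388 [-1.28769283  0.57017981 -0.98924742]
[526.05579558 325.74958062]
```

View pics/k1.png

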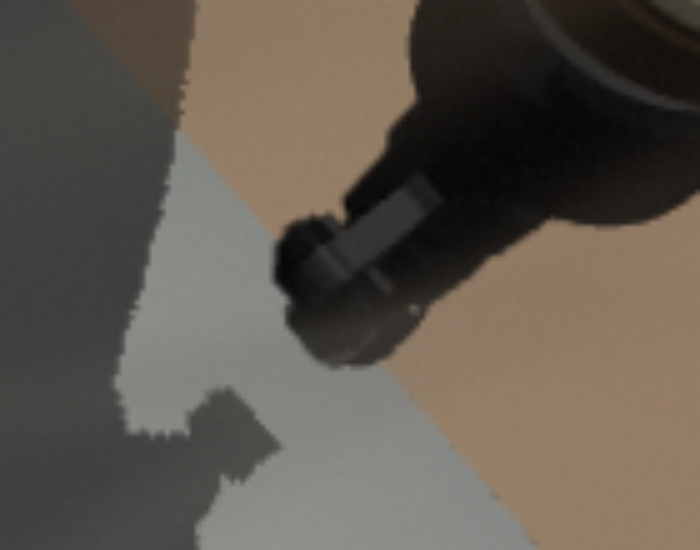

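Call:
apply_moves --steps '[{"x": -0.025,"y": 0.025,"z": 0,"roll": 0},{"x": -0.065,"y": 0.063,"z": 0,"roll": 0},{"x": -0.105,"y": 0.102,"z": 0,"roll": 0},{"x": -0.145,"y": 0.14,"z": 0,"roll": 0},{"x": -0.185,"y": 0.18,"z": 0,"roll": 0},{"x": -0.225,"y": 0.22,"z": 0,"roll": 0},{"x": -0.26,"y": 0.25,"z": 0,"roll": 0},{"x": -0.278,"y": 0.269,"z": 0,"roll": 0}]'

```text
time_s: 4.78
ee_pos: [0.6212, 0.0204, 0.1144]
ee_rot: [-3.139, 0.0, 1.569]
force: [-0.3, 0.4, 0.1]
grip_width: 0.0276
grip_force: 59.2
```

Call:
apply_moves --steps '[{"x": 0,"y": 0,"z": 0.04,"roll": 0},{"x": 0,"y": 0,"z": 0.075,"roll": 0},{"x": 0,"y": 0,"z": 0.095,"roll": 0},{"x": 0,"y": 0,"z": 0.1,"roll": 0},{"x": 0,"y": 0,"z": 0.105,"roll": 0},{"x": 0,"y": 0,"z": 0.107,"roll": 0},{"x": 0,"y": 0,"z": 0.107,"roll": 0}]'

```text
time_s: 5.65
ee_pos: [0.6213, 0.0226, 0.0104]
ee_rot: [3.14, -0.0, 1.571]
force: [-0.7, 0.2, 3.0]
grip_width: 0.0276
grip_force: 59.4
```

Call:
apply_moves --gripper 0.4 --steps '[{"x": 0,"y": 0,"z": 0,"roll": 0},{"x": 0,"y": 0,"z": 0,"roll": 0},{"x": 0,"y": 0,"z": 0,"roll": 0},{"x": 0,"y": 0,"z": 0,"roll": 0},{"x": 0,"y": 0,"z": -0.03,"roll": 0},{"x": 0,"y": 0,"z": -0.07,"roll": 0},{"x": 0,"y": 0,"z": -0.11,"roll": 0},{"x": 0,"y": 0,"z": -0.11,"roll": 0}]'

```text
time_s: 6.65
ee_pos: [0.6224, 0.0226, 0.1231]
ee_rot: [3.136, -0.0, 1.571]
force: [-0.6, -0.3, -0.5]
grip_width: 0.0511
grip_force: 0.0
```

Call:
apply_moves --steps '[{"x": -0.028,"y": -0.026,"z": 0,"roll": 0},{"x": -0.07,"y": -0.066,"z": 0,"roll": 0},{"x": -0.112,"y": -0.106,"z": 0,"roll": 0},{"x": -0.154,"y": -0.146,"z": 0,"roll": 0},{"x": -0.2,"y": -0.186,"z": 0,"roll": 0},{"x": -0.245,"y": -0.228,"z": 0,"roll": 0},{"x": -0.29,"y": -0.27,"z": 0,"roll": 0},{"x": -0.314,"y": -0.292,"z": 0,"roll": 0}]'

```text
time_s: 7.65
ee_pos: [0.3265, -0.2928, 0.1185]
ee_rot: [-3.141, -0.0, 1.569]
force: [0.9, -0.3, -0.7]
grip_width: 0.0511
grip_force: 0.0
```

Call:
apply_moves --steps '[{"x": 0,"y": 0,"z": 0,"roll": 0},{"x": 0,"y": 0,"z": 0.04,"roll": 0},{"x": 0,"y": 0,"z": 0.075,"roll": 0},{"x": 0,"y": 0,"z": 0.1,"roll": 0},{"x": 0,"y": 0,"z": 0.113,"roll": 0},{"x": 0,"y": 0,"z": 0.113,"roll": 0},{"x": 0,"y": 0,"z": 0.113,"roll": 0}]'

```text
time_s: 8.52
ee_pos: [0.3293, -0.2917, 0.0072]
ee_rot: [3.141, 0.001, 1.571]
force: [0.3, 0.8, -0.0]
grip_width: 0.0513
grip_force: 0.0
```

Call:
apply_moves --gripper 1 --steps '[{"x": 0,"y": 0,"z": 0,"roll": 0},{"x": 0,"y": 0,"z": 0,"roll": 0},{"x": 0,"y": 0,"z": 0,"roll": 0},{"x": 0,"y": 0,"z": 0,"roll": 0},{"x": 0,"y": 0,"z": 0,"roll": 0},{"x": 0,"y": 0,"z": 0,"roll": 0}]'

```text
time_s: 9.28
ee_pos: [0.3294, -0.292, 0.0076]
ee_rot: [3.14, 0.001, 1.571]
force: [-0.2, 1.6, 5.2]
grip_width: 0.0338
grip_force: 59.5
```

Call:
apply_moves --steps '[{"x": 0,"y": 0,"z": -0.02,"roll": 0},{"x": 0,"y": 0,"z": -0.06,"roll": 0},{"x": 0,"y": 0,"z": -0.11,"roll": 0},{"x": 0.02,"y": 0.024,"z": -0.11,"roll": 0},{"x": 0.055,"y": 0.065,"z": -0.11,"roll": 0},{"x": 0.09,"y": 0.108,"z": -0.11,"roll": 0},{"x": 0.123,"y": 0.15,"z": -0.11,"roll": 0},{"x": 0.155,"y": 0.19,"z": -0.11,"roll": 0}]'

```text
time_s: 10.28
ee_pos: [0.5203, -0.1352, 0.117]
ee_rot: [3.14, 0.0, 1.571]
force: [0.4, -0.8, -0.6]
grip_width: 0.0338
grip_force: 59.8
```

Call:
apply_moves --steps '[{"x": 0.035,"y": 0.042,"z": 0,"roll": 0},{"x": 0.065,"y": 0.079,"z": 0,"roll": 0},{"x": 0.083,"y": 0.099,"z": 0,"roll": 0},{"x": 0.083,"y": 0.099,"z": 0.04,"roll": 0},{"x": 0.083,"y": 0.099,"z": 0.075,"roll": 0},{"x": 0.083,"y": 0.099,"z": 0.097,"roll": 0},{"x": 0.083,"y": 0.099,"z": 0.106,"roll": 0},{"x": 0.083,"y": 0.099,"z": 0.106,"roll": 0}]'

```text
time_s: 11.28
ee_pos: [0.6181, -0.0536, 0.0114]
ee_rot: [3.141, 0.0, 1.571]
force: [-0.2, -0.7, 0.5]
grip_width: 0.034
grip_force: 59.9
```

Call:
apply_moves --steps '[{"x": 0,"y": 0,"z": 0.001,"roll": 0},{"x": 0,"y": 0,"z": 0.001,"roll": 0}]'

```text
time_s: 11.52
ee_pos: [0.6184, -0.0536, 0.0107]
ee_rot: [3.14, 0.0, 1.571]
force: [-1.2, -0.2, 5.7]
grip_width: 0.034
grip_force: 60.5
```

Call:
apply_moves --gripper 0.35 --steps '[{"x": 0,"y": 0,"z": 0,"roll": 0},{"x": 0,"y": 0,"z": 0,"roll": 0},{"x": 0,"y": 0,"z": 0,"roll": 0},{"x": 0,"y": 0,"z": 0,"roll": 0},{"x": 0,"y": 0,"z": -0.03,"roll": 0},{"x": 0,"y": 0,"z": -0.07,"roll": 0},{"x": 0,"y": 0,"z": -0.11,"roll": 0},{"x": 0,"y": 0,"z": -0.11,"roll": 0}]'

```text
time_s: 12.52
ee_pos: [0.6194, -0.0536, 0.1231]
ee_rot: [3.136, 0.001, 1.571]
force: [-0.2, -0.5, -0.5]
grip_width: 0.0554
grip_force: 0.0
```

Call:
apply_moves --steps '[{"x": -0.02,"y": -0.03,"z": 0,"roll": 0.05},{"x": -0.045,"y": -0.07,"z": 0,"roll": 0.1},{"x": -0.07,"y": -0.11,"z": 0,"roll": 0.16},{"x": -0.095,"y": -0.15,"z": 0,"roll": 0.22},{"x": -0.118,"y": -0.19,"z": 0,"roll": 0.277},{"x": -0.1295,"y": -0.208,"z": 0,"roll": 0.277},{"x": -0.1295,"y": -0.208,"z": 0,"roll": 0.277}]'

```text
time_s: 13.4
ee_pos: [0.4086, -0.1835, 0.1187]
ee_rot: [-3.141, -0.0, 1.292]
force: [-0.4, -0.4, -0.8]
grip_width: 0.0555
grip_force: 0.0
```

Call:
apply_moves --steps '[{"x": 0,"y": 0,"z": 0.04,"roll": 0},{"x": 0,"y": 0,"z": 0.075,"roll": 0},{"x": 0,"y": 0,"z": 0.1,"roll": 0},{"x": 0,"y": 0,"z": 0.11,"roll": 0},{"x": 0,"y": 0,"z": 0.11,"roll": 0},{"x": 0,"y": 0,"z": 0.11,"roll": 0}]'

```text
time_s: 14.15
ee_pos: [0.4105, -0.1831, 0.0103]
ee_rot: [3.14, 0.0, 1.294]
force: [0.1, -0.7, 1.0]
grip_width: 0.0555
grip_force: 0.0
```

Call:
apply_moves --gripper 1 --steps '[{"x": 0,"y": 0,"z": 0,"roll": 0},{"x": 0,"y": 0,"z": 0,"roll": 0},{"x": 0,"y": 0,"z": 0,"roll": 0},{"x": 0,"y": 0,"z": 0,"roll": 0},{"x": 0,"y": 0,"z": 0,"roll": 0},{"x": 0,"y": 0,"z": 0,"roll": 0}]'

```text
time_s: 14.9
ee_pos: [0.4104, -0.1833, 0.0103]
ee_rot: [3.14, 0.0, 1.294]
force: [-0.5, -0.9, 5.7]
grip_width: 0.0289
grip_force: 60.3
```

Call:
apply_moves --steps '[{"x": 0,"y": 0,"z": -0.02,"roll": 0},{"x": 0,"y": 0,"z": -0.06,"roll": -0.1},{"x": 0,"y": 0,"z": -0.11,"roll": -0.2},{"x": 0,"y": 0,"z": -0.11,"roll": -0.313},{"x": 0,"y": 0,"z": -0.11,"roll": -0.313}]'

```text
time_s: 15.52
ee_pos: [0.4098, -0.1831, 0.1196]
ee_rot: [3.141, 0.0, 1.606]
force: [0.1, 0.4, -0.7]
grip_width: 0.0295
grip_force: 59.5
```

Call:
apply_moves --steps '[{"x": 0.03,"y": 0.013,"z": 0,"roll": 0},{"x": 0.08,"y": 0.036,"z": 0,"roll": 0},{"x": 0.135,"y": 0.06,"z": 0,"roll": 0},{"x": 0.19,"y": 0.085,"z": 0,"roll": 0},{"x": 0.245,"y": 0.109,"z": 0,"roll": 0},{"x": 0.3,"y": 0.133,"z": 0,"roll": 0},{"x": 0.355,"y": 0.158,"z": 0,"roll": 0},{"x": 0.395,"y": 0.176,"z": 0,"roll": 0}]'

```text
time_s: 16.52
ee_pos: [0.5713, 0.2204, 0.1178]
ee_rot: [-3.14, 0.001, 1.605]
force: [0.2, -0.4, -0.1]
grip_width: 0.0289
grip_force: 59.5
```

Call:
apply_moves --steps '[{"x": 0,"y": 0,"z": 0,"roll": 0},{"x": 0,"y": 0,"z": 0.04,"roll": 0},{"x": 0,"y": 0,"z": 0.075,"roll": 0},{"x": 0,"y": 0,"z": 0.097,"roll": 0},{"x": 0,"y": 0,"z": 0.104,"roll": 0},{"x": 0,"y": 0,"z": 0.106,"roll": 0},{"x": 0,"y": 0,"z": 0.107,"roll": 0},{"x": 0,"y": 0,"z": 0.107,"roll": 0}]'

```text
time_s: 17.52
ee_pos: [0.5717, 0.2179, 0.0134]
ee_rot: [3.14, -0.0, 1.606]
force: [-2.6, -3.6, 6.4]
grip_width: 0.0292
grip_force: 60.3
```

Call:
apply_moves --gripper 0.45 --steps '[{"x": 0,"y": 0,"z": 0,"roll": 0},{"x": 0,"y": 0,"z": 0,"roll": 0},{"x": 0,"y": 0,"z": 0,"roll": 0},{"x": 0,"y": 0,"z": 0,"roll": 0},{"x": 0,"y": 0,"z": -0.03,"roll": 0},{"x": 0,"y": 0,"z": -0.07,"roll": 0},{"x": 0,"y": 0,"z": -0.11,"roll": 0},{"x": 0,"y": 0,"z": -0.11,"roll": 0}]'

```text
time_s: 18.52
ee_pos: [0.573, 0.2187, 0.1261]
ee_rot: [3.136, -0.002, 1.607]
force: [0.3, 0.9, -1.3]
grip_width: 0.047
grip_force: 0.0
```

Call:
apply_moves --gripper 0.3 --steps '[{"x": -0.007,"y": -0.04,"z": 0,"roll": 0.02},{"x": -0.014,"y": -0.08,"z": 0,"roll": 0.036},{"x": -0.021,"y": -0.125,"z": 0,"roll": 0.036},{"x": -0.0266,"y": -0.152,"z": 0,"roll": 0.036},{"x": -0.0266,"y": -0.152,"z": 0,"roll": 0.036},{"x": -0.0266,"y": -0.152,"z": 0,"roll": 0.036}]'

```text
time_s: 19.27
ee_pos: [0.4209, 0.1861, 0.1219]
ee_rot: [3.141, -0.0, 1.571]
force: [-0.1, -0.4, -0.0]
grip_width: 0.06
grip_force: 0.0
```

Call:
apply_moves --steps '[{"x": 0,"y": 0,"z": 0.03,"roll": 0},{"x": 0,"y": 0,"z": 0.06,"roll": 0},{"x": 0,"y": 0,"z": 0.09,"roll": 0},{"x": 0,"y": 0,"z": 0.1,"roll": 0},{"x": 0,"y": 0,"z": 0.1,"roll": 0},{"x": 0,"y": 0,"z": 0.1,"roll": 0}]'

```text
time_s: 20.02
ee_pos: [0.4213, 0.1863, 0.0234]
ee_rot: [3.14, -0.001, 1.571]
force: [-0.4, -0.2, 0.8]
grip_width: 0.0598
grip_force: 0.0
```

Call:
apply_moves --gripper 1 --steps '[{"x": 0,"y": 0,"z": 0,"roll": 0},{"x": 0,"y": 0,"z": 0,"roll": 0},{"x": 0,"y": 0,"z": 0,"roll": 0},{"x": 0,"y": 0,"z": 0,"roll": 0},{"x": 0,"y": 0,"z": 0,"roll": 0},{"x": 0,"y": 0,"z": 0,"roll": 0}]'

```text
time_s: 20.78
ee_pos: [0.421, 0.1863, 0.0234]
ee_rot: [3.14, -0.001, 1.571]
force: [-0.6, -1.1, 6.4]
grip_width: 0.0334
grip_force: 59.5
```

Call:
apply_moves --steps '[{"x": 0,"y": 0,"z": -0.02,"roll": 0},{"x": 0,"y": 0,"z": -0.06,"roll": 0},{"x": 0,"y": 0,"z": -0.11,"roll": 0},{"x": -0.03,"y": 0.009,"z": -0.11,"roll": 0},{"x": -0.08,"y": 0.025,"z": -0.11,"roll": 0},{"x": -0.135,"y": 0.041,"z": -0.11,"roll": 0},{"x": -0.19,"y": 0.058,"z": -0.11,"roll": 0},{"x": -0.245,"y": 0.075,"z": -0.11,"roll": 0}]'

```text
time_s: 21.78
ee_pos: [0.4958, -0.0608, 0.1327]
ee_rot: [3.141, -0.0, 1.571]
force: [0.3, 0.1, -0.1]
grip_width: 0.0334
grip_force: 59.9
```

Call:
apply_moves --steps '[{"x": -0.055,"y": 0.017,"z": 0,"roll": 0},{"x": -0.11,"y": 0.034,"z": 0,"roll": 0},{"x": -0.165,"y": 0.051,"z": 0,"roll": 0},{"x": -0.21,"y": 0.065,"z": 0,"roll": 0},{"x": -0.244,"y": 0.075,"z": 0,"roll": 0},{"x": -0.244,"y": 0.075,"z": 0,"roll": 0},{"x": -0.244,"y": 0.075,"z": 0,"roll": 0}]'

```text
time_s: 22.65
ee_pos: [0.5702, -0.3027, 0.1321]
ee_rot: [-3.141, -0.0, 1.571]
force: [0.2, 0.2, -0.9]
grip_width: 0.033
grip_force: 60.0
```

Call:
apply_moves --steps '[{"x": 0,"y": 0,"z": 0.04,"roll": 0},{"x": 0,"y": 0,"z": 0.075,"roll": 0},{"x": 0,"y": 0,"z": 0.097,"roll": 0},{"x": 0,"y": 0,"z": 0.104,"roll": 0},{"x": 0,"y": 0,"z": 0.106,"roll": 0},{"x": 0,"y": 0,"z": 0.107,"roll": 0},{"x": 0,"y": 0,"z": 0.107,"roll": 0}]'

```text
time_s: 23.52
ee_pos: [0.571, -0.3031, 0.0265]
ee_rot: [3.14, 0.001, 1.571]
force: [-0.4, 0.8, 2.1]
grip_width: 0.033
grip_force: 60.2
```

Then on to blue: (444,71) from (571,-303): dx −0.127, dy +0.374.

Call:
apply_moves --gripper 0.3 --steps '[{"x": 0,"y": 0,"z": 0,"roll": 0},{"x": 0,"y": 0,"z": 0,"roll": 0},{"x": 0,"y": 0,"z": 0,"roll": 0},{"x": 0,"y": 0,"z": 0,"roll": 0},{"x": 0,"y": 0,"z": -0.03,"roll": 0},{"x": 0,"y": 0,"z": -0.07,"roll": 0},{"x": 0,"y": 0,"z": -0.11,"roll": 0},{"x": 0,"y": 0,"z": -0.11,"roll": 0}]'

```text
time_s: 24.52
ee_pos: [0.5718, -0.3037, 0.1392]
ee_rot: [3.136, 0.003, 1.571]
force: [0.0, -0.6, -1.0]
grip_width: 0.0598
grip_force: 0.0
```

Call:
apply_moves --steps '[{"x": 0.03,"y": -0.01,"z": 0,"roll": 0},{"x": 0.085,"y": -0.029,"z": 0,"roll": 0},{"x": 0.14,"y": -0.048,"z": 0,"roll": 0},{"x": 0.195,"y": -0.066,"z": 0,"roll": 0},{"x": 0.25,"y": -0.085,"z": 0,"roll": 0},{"x": 0.305,"y": -0.104,"z": 0,"roll": 0},{"x": 0.355,"y": -0.12,"z": 0,"roll": 0},{"x": 0.374,"y": -0.127,"z": 0,"roll": 0}]'

```text
time_s: 25.52
ee_pos: [0.4421, 0.0731, 0.1345]
ee_rot: [-3.141, -0.0, 1.573]
force: [-0.3, -0.6, -0.6]
grip_width: 0.0598
grip_force: 0.0
```

Call:
apply_moves --steps '[{"x": 0,"y": 0,"z": 0,"roll": 0},{"x": 0,"y": 0,"z": 0.01,"roll": 0},{"x": 0,"y": 0,"z": 0.05,"roll": 0},{"x": 0,"y": 0,"z": 0.09,"roll": 0},{"x": 0,"y": 0,"z": 0.113,"roll": 0},{"x": 0,"y": 0,"z": 0.113,"roll": 0},{"x": 0,"y": 0,"z": 0.113,"roll": 0}]'

```text
time_s: 26.4
ee_pos: [0.4439, 0.0705, 0.0229]
ee_rot: [3.141, 0.0, 1.57]
force: [0.4, 1.0, -0.9]
grip_width: 0.0593
grip_force: 0.0
```

Call:
apply_moves --gripper 1 --steps '[{"x": 0,"y": 0,"z": 0,"roll": 0},{"x": 0,"y": 0,"z": 0,"roll": 0},{"x": 0,"y": 0,"z": 0,"roll": 0},{"x": 0,"y": 0,"z": 0,"roll": 0},{"x": 0,"y": 0,"z": 0,"roll": 0},{"x": 0,"y": 0,"z": 0,"roll": 0}]'

```text
time_s: 27.15
ee_pos: [0.4442, 0.071, 0.0236]
ee_rot: [3.139, 0.0, 1.571]
force: [0.0, -1.6, 6.2]
grip_width: 0.0336
grip_force: 59.6
```

Call:
apply_moves --steps '[{"x": 0,"y": 0,"z": -0.02,"roll": 0},{"x": 0,"y": 0,"z": -0.06,"roll": 0},{"x": 0,"y": 0,"z": -0.11,"roll": 0},{"x": -0.03,"y": 0.013,"z": -0.11,"roll": 0},{"x": -0.08,"y": 0.034,"z": -0.11,"roll": 0},{"x": -0.135,"y": 0.057,"z": -0.11,"roll": 0},{"x": -0.19,"y": 0.08,"z": -0.11,"roll": 0},{"x": -0.245,"y": 0.103,"z": -0.11,"roll": 0}]'

```text
time_s: 28.15
ee_pos: [0.5471, -0.1759, 0.1328]
ee_rot: [3.141, 0.0, 1.571]
force: [1.2, 1.1, -0.5]
grip_width: 0.0329
grip_force: 59.9
```

Call:
apply_moves --steps '[{"x": -0.035,"y": 0.015,"z": 0,"roll": 0},{"x": -0.052,"y": 0.022,"z": 0,"roll": 0},{"x": -0.052,"y": 0.022,"z": 0.03,"roll": 0},{"x": -0.052,"y": 0.022,"z": 0.07,"roll": 0},{"x": -0.052,"y": 0.022,"z": 0.095,"roll": 0},{"x": -0.052,"y": 0.022,"z": 0.104,"roll": 0},{"x": -0.052,"y": 0.022,"z": 0.107,"roll": 0},{"x": -0.052,"y": 0.022,"z": 0.107,"roll": 0}]'

```text
time_s: 29.15
ee_pos: [0.569, -0.2258, 0.0268]
ee_rot: [3.14, 0.001, 1.571]
force: [0.4, -0.5, -0.5]
grip_width: 0.0336
grip_force: 59.8
```

Release, rise, and move back out of view.

Call:
apply_moves --gripper 0.3 --steps '[{"x": 0,"y": 0,"z": 0,"roll": 0},{"x": 0,"y": 0,"z": 0,"roll": 0},{"x": 0,"y": 0,"z": 0,"roll": 0},{"x": 0,"y": 0,"z": 0,"roll": 0},{"x": 0,"y": 0,"z": -0.03,"roll": 0},{"x": 0,"y": 0,"z": -0.07,"roll": 0},{"x": 0,"y": 0,"z": -0.12,"roll": 0},{"x": 0,"y": 0,"z": -0.16,"roll": 0}]'

```text
time_s: 30.15
ee_pos: [0.5685, -0.226, 0.1874]
ee_rot: [3.14, 0.0, 1.571]
force: [-0.3, -0.5, -1.0]
grip_width: 0.0599
grip_force: 0.0
```

Call:
apply_moves --steps '[{"x": 0,"y": -0.05,"z": 0,"roll": 0},{"x": 0,"y": -0.1,"z": 0,"roll": 0},{"x": 0,"y": -0.15,"z": 0,"roll": 0},{"x": 0,"y": -0.2,"z": 0,"roll": 0},{"x": 0,"y": -0.24,"z": 0,"roll": 0},{"x": 0,"y": -0.26,"z": 0,"roll": 0},{"x": 0,"y": -0.26,"z": 0,"roll": 0}]'

```text
time_s: 31.02
ee_pos: [0.3078, -0.2261, 0.1858]
ee_rot: [3.14, 0.001, 1.569]
force: [0.9, -0.0, 0.3]
grip_width: 0.0598
grip_force: 0.0
```

```bash
python3 - <<'E'
from h import *
im,d,m=grab('top'); W=world(d,m); cv2.imwrite('pics/topend.png',im[...,::-1])
hs={'capgrey -y red':(.571,-.303,.03),'capblue +y red':(.569,-.226,.03),'black knob':(.6216,.0226,.02),'silver':(.618,-.054,.02),'sinkblk':(.572,.218,.025),'bare':(.559,.2975,.025),'reel':(.4325,-.067,.03)}
for n,(x,y,z) in hs.items():
    s=(d>0)&(W[...,2]>z)&(W[...,2]<.1)&(np.hypot(W[...,0]-x,W[...,1]-y)<.037); p=W[s]; t=np.percentile(p[:,2],90); q=p[p[:,2]>t-.006]
    r=cv2.minAreaRect(q[:,:2].astype(np.float32)*1000); print(n,np.round([*r[0],*r[1],r[2]],1),'top',round(t,4))
E
```

```text
capgrey -y red [ 569.6 -302.5   33.3   35.    85.7] top 0.0568
capblue +y red [ 567.5 -225.    33.    33.9    1. ] top 0.0568
black knob [620.1  21.4  27.   27.   56.8] top 0.0314
silver [616.9 -55.   31.8  34.2  89.2] top 0.0319
sinkblk [571.3 217.8  30.9  50.3   1.9] top 0.0415
bare [559.5 297.7  51.   31.2   8.7] top 0.0408
reel [432.6 -67.1  52.4  52.6  89.3] top 0.049
```

View pics/topend.png

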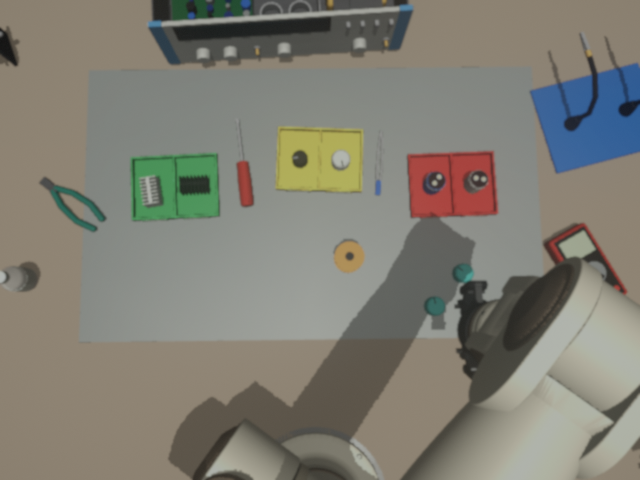

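The picture shows every part upright in its own bay: caps at (434,182) and (477,181), knobs at (300,159) and (340,159), black sink at (195,185). The heights are as expected for parts on the tray floor, about 3 mm above the bench readings. The reel (349,256), bare sink (149,190) and turquoise knobs have not moved, and the arm is clear.

```bash
python3 -c "from station import sign_off; print(sign_off())"
```

```text
the job is handed in; nothing more can be done
None
```

The job is handed in at about 31 s on the robot's clock: all five parts are upright in their own bays by the last camera check, and the reel, the bare heat sink and the turquoise look-alikes have not moved; no verdict came back.

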